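# Close a sample jar in the lever press

## Robot

A 6-joint arm with a two-finger parallel gripper is mounted at the origin on the work surface. World frame = base frame: x ahead of the robot, y to its left, z up, the work surface at z = 0. Lengths are in m, angles in rad, forces in N, time in s.
With the tool pointing down it reaches from about 0.3 to 0.775 m from the base axis. Payload 14.6 kg.
Tool frame: the origin (TCP) lies at the very end of the fingers, on their centre line; the grasp point (between the pads) lies 19 mm behind it; z points along the fingers, y is the direction in which the jaws open and shut (so a half turn about z gives the same grasp; the last joint's range is limited). The gripper opens to 94 mm and grips with 3 to 60 N. Pads are 16 mm wide; open, the fingers measure 119 mm over their backs; the gripper's body (75 mm by 177 mm) begins 78 mm behind the grasp point.
Start: joints at [-0.067, 0.3, 1.521, -0, 1.321, -0.067], TCP at [0.55, -0, 0.205] pointing down, gripper open.
Joint ranges: [-3.03, 3.03], [-0.79, 2.21], [0.23, 2.52], [-1.04, 4.18], [0, 3.07], [-2.55, 2.55]. Speed limits (rad/s): [2.22, 2.22, 2.57, 3.14, 3.14, 3.14].

## Interface

Orientations are given as [roll, pitch, yaw] about the fixed x, y, z axes, in that order (R = Rz(yaw) Ry(pitch) Rx(roll)).
In Python, from station import get_obs, vision, hand_in gives the robot as it stands.
- The arm moves only by the tool play_rows, never from a script. Its argument "moves" is a list of rows, each an object with "claw": the opening, from 0 (shut) to 1 (fully open); "linear": the shift along the tool's x, y, z in mm, a list of three; "turn": the turn, a rotation vector about the tool's x, y, z in rad, a list of three. In form: [{"claw": claw, "linear": [tx, ty, tz], "turn": [ax, ay, az]}, ...]. A call has 1 to 8 rows; each row is the pose to reach, as a shift and turn from the pose measured when the call began, along the tool's axes at that moment; what a row does not reach only later rows make up. A row lasts 1/8 s, in which the tool goes at most 62.5 mm and 10.7 degrees, less where a joint would pass 70% of its speed; a pose out of reach is approached as far as the arm can. A call with a gripper value outside its range is refused whole. The fingers move at their own pace and stop on an object; "force" is the grip in N (left out, the last holds). Time passes only in rows, so rows that repeat a pose let the fingers close. It gives the time, the measured TCP pose, the force and the opening at its end, in the units of the state.
- get_obs(): the state, without advancing time (a new reading comes with each control period).
- vision.camera(name): name is "scene" or "side" or "wrist"; returns the picture (480x640x3 uint8, blue, green, red); there is no depth.
- vision.camera_info(name): a dict with "camera_matrix" (3x3 intrinsics, pixels), "k1" (the pictures are not rectified: a ray, as slopes to the right and down, at radius r is drawn at 1 + k1 r^2 times it, then the intrinsics apply), "rvec" (rotation vector, rad) and "tvec" (3), from world to camera coordinates, as OpenCV has them; the wrist camera has in their place "mount" (4x4, takes a point from camera to tool coordinates, whose origin is the TCP and whose axes are the flange's). Camera axes: x right, y down, z forward; pixel columns grow to the right and rows downward; lengths in m; the calibration is good to about 2 mm. A picture is of the moment at which its call begins: read the wrist's pose just before it. camera_info takes no time and is no camera call.
- hand_in(): hands the job in, once; it reports no verdict.
The state is a dict: "time_s": time; "qpos": joint angles; "joint_vel": joint speeds; "tau": joint torques, N m; "ee_pos": TCP position; "eef_rot": TCP orientation; "force": force on the tool from outside, world axes, zero at the start; "moment": the same for the moment, N m; "grip_width": finger opening in m.
Only numpy, scipy, OpenCV 4.12 (cv2) and the standard library are available. Lean on these libraries where they do the work, as an engineer would, in place of code of your own. Each camera call takes 0.05 s, during which the arm holds its last target.

## Task

Press the lid onto the amber sample jar whose white lid still sits proud: while the press's lever is still hooked up, stand the jar upright in the middle of the press's small round pedestal and let go of it; then flip the hook catch back off its pin, pull the lever down until the lid is pressed fully home, and finish while still holding the lever down firmly on the lid. Do not press the lid by any other means, and leave the beaker, flask, small jar and stopper where they stand.

Things in the scene. Friction and masses are not known exactly. Their poses are not given: they have to be found in the camera images.
- press: hand lever lid press, bolted down: grey cast base 130 mm wide and 18 mm high, a round pedestal at one end, a grey column (50 x 70 mm, 146 mm high) behind it. Origin on the table under the pedestal's axis; x points from the pedestal to the column (the rear of the press), y across it, z up. The base reaches from x = -95 to +205 mm. It stands roughly sideways to the robot, its x to the robot's left
- pad (a point): centre of the pedestal's flat rubber top, 46 mm in diameter (narrower than the jar), 38 mm above the table
- hinge (a point): middle of the lever's hinge axis, 125 mm behind the pedestal axis and 135 mm above the table; the axis runs along the press's y. The lever is a yoke of two steel arms (10 mm thick, at y = -45 and +45 mm of the press) joined by the handle bar 205 mm from the hinge and by a cross tie with a round aluminium platen (54 mm) 125 mm from the hinge
- lever (a joint): lever angle, rad: 0 = raised (arms 4 degrees forward of upright), growing as the handle is pulled forward and down; about 1.46 when the platen meets the proud lid of a jar on the pedestal, 1.50 (arms level) with the lid home. A spring swings it back up; it takes about 7 N at the handle to keep it down and 12 N to press the lid home. With the catch hooked it gives only about 0.05
- handle (a point): middle of the lever's handle: a black bar along the press's y, 22 mm in diameter, 78 mm long between the arms. Raised, it is about 340 mm above the table nearly above the hinge; down, it is at the height of the hinge, 80 mm in front of the pedestal axis
- catch (a joint): hook catch angle in rad: 0 = hooked over the lever's pin, growing as its knob is flipped towards the rear of the press (+x of the press) and down; clear of the pin from about 0.35, flipped properly from 0.5, stop at 1.0. Light friction (about 1 N at the knob), it stays where it is left
- knob (a point): centre of the black ball knob (24 mm) on top of the steel hook, 107 mm above and 16 mm behind the hook's pivot when hooked (182 mm above the table); the hook is 12 mm thick and stands upright beside the column
- catch_pivot (a point): pivot of the hook catch, on the -y side of the press (65 mm from the middle), 50 mm behind the lever's hinge and 75 mm above the table; its axis runs along the press's y
- jar: the sample jar: amber glass, 56 mm in diameter up to 50 mm height, then a 45 mm neck, with a white press-on lid of 51 mm diameter and 14 mm height. Origin in the middle of its underside, z up. 76 mm high overall with the lid proud, 71 mm with the lid home. About 0.13 to 0.27 kg. The only jar of this size; the small jar is 44 mm wide
- lid (a joint): how far the jar's lid is pressed down, m: 0 = as found, 5 mm proud; 0.005 = home. It yields at about 8 N and stays where it is left
- lid_top (a point): middle of the top of the jar's lid
- beaker: glass beaker, 70 mm wide, 95 mm high, origin under its middle; leave alone
- small_jar: small closed amber jar with a white lid, 44 mm wide, 54 mm high, origin under its middle; leave alone
- flask: conical glass flask with a white stopper, 84 mm wide at the foot, 156 mm high, origin under its middle; leave alone
- stopper: black rubber stopper, 42 mm wide, 32 mm high, near the robot; leave alone

How it is judged:
On the way, in this order (a step that is already met when the one before it is completed fails the run):
1. the jar stands released and upright in the middle of the pedestal, lid still proud, lever still hooked up (horizontal distance between jar and pad below 0.01 m and z of jar in the frame of pad between -0.004 and 0.004 m and angle between jar's own z axis and vertical below 0.1 rad and contact force between each of the fingers, the arm and jar below 0.3 N and value of joint catch below 0.2 rad and value of joint lever below 0.15 rad and value of joint lid below 0.002 m and linear speed of jar below 0.03 m/s), for 0.2 s.
2. the hook catch is flipped back off the pin, the lever still up, the jar on the pedestal (horizontal distance between jar and pad below 0.01 m and z of jar in the frame of pad between -0.004 and 0.004 m and angle between jar's own z axis and vertical below 0.1 rad and value of joint catch above 0.35 rad and value of joint lever below 0.5 rad and value of joint lid below 0.002 m), for 0.1 s.
3. the lever presses the lid home (horizontal distance between jar and pad below 0.01 m and z of jar in the frame of pad between -0.004 and 0.004 m and angle between jar's own z axis and vertical below 0.1 rad and contact force between lever and jar above 3 N and value of joint lever above 1.4 rad and value of joint lid above 0.004 m), for 0.2 s.
At the end, for the whole second after the job is handed in: Robot holds the lever down (over 3 N on it), the platen bears on the jar with over 5 N, lid pressed 4 of its 5 mm or more, jar upright (0.1 rad) on the pedestal within 10 mm of its middle and not touched by the robot, catch off its pin (over 0.35 rad) (horizontal distance between jar and pad below 0.01 m and z of jar in the frame of pad between -0.004 and 0.004 m and angle between jar's own z axis and vertical below 0.1 rad and contact force between each of the fingers, the arm and jar below 0.3 N and contact force between any of the fingers, the arm and lever above 3 N and value of joint catch above 0.35 rad and value of joint lever above 1.4 rad and value of joint lid above 0.004 m and contact force between lever and jar above 5 N and velocity of joint lever below 0.05 rad/s); the arm keeps its last pose, push and grip.
It fails at once if the beaker, flask, small jar or stopper is shifted by more than 30 mm (distance of any of beaker, small_jar, flask, stopper from where it was at the start of the episode above 0.03 m).
It also fails if it takes over 72 s, if anything falls off the work surface, if the arm or the gripper's body presses on something with over 40 N, if the wrist force passes 120 N, or if a joint passes its speed limit or range.

## Working session

There is one attempt and no reset: what is moved stays moved. The work goes in short steps, Python scripts to look and compute and a tool call to move; the robot and the scene stay as the last step left them, time stands still between calls to the robot, and variables do not carry over. Pictures are saved under pics/ and viewed, and the job is handed in when it is done.

Besides the shell and the picture viewer there is one more tool, called by a JSON object that holds its "api" and its "payload". play_rows: Moves the arm, as the interface text tells. Its arguments: {"type":"object","properties":{"moves":{"type":"array","items":{"type":"object","properties":{"claw":{"type":"number"},"linear":{"type":"array","items":{"type":"number"}},"turn":{"type":"array","items":{"type":"number"}}}}},"force":{"type":"number"}},"required":["moves"]}

```bash
ls; mkdir -p pics; python3 - <<'E'
from station import get_obs, vision
import cv2
print(get_obs())
for n in ("scene","side","wrist"):
    cv2.imwrite(f"pics/{n}0.png",vision.camera(n)); print(n,vision.camera_info(n))
E
```

```text
pics
{'time_s': 0.0, 'qpos': array([-6.66160369e-02,  3.00483668e-01,  1.52158211e+00,  1.54279391e-05,
        1.32069824e+00, -6.65854085e-02]), 'joint_vel': array([-0.00056639, -0.0007178 , -0.00028368, -0.00095329,  0.00059731,
        0.00131435]), 'tau': array([-1.53750298e-03, -5.31805658e+01, -3.52735734e+01,  7.07558286e-02,
        2.43994006e-02, -4.79655944e-05]), 'ee_pos': array([5.49736933e-01, 9.85116112e-06, 2.04879001e-01]), 'eef_rot': array([-3.14042487e+00, -9.28488885e-05,  1.57076182e+00]), 'force': array([-0.5479316 ,  0.00503638, -0.21324295]), 'moment': array([ 0.0005231 , -0.01208429,  0.05173671]), 'grip_width': 0.09436502246100405}
scene {'camera_matrix': array([[523.07829841,   0.        , 328.66563009],
       [  0.        , 523.07829841, 250.26704677],
       [  0.        ,   0.        ,   1.        ]]), 'k1': 0.008213702123142326, 'rvec': array([ 2.28923686,  0.69503109, -0.29204611]), 'tvec': array([-0.4064045 , -0.04833873,  1.76778363])}
side {'camera_matrix': array([[488.28969297,   0.        , 325.47274963],
       [  0.        , 488.28969297, 235.31549079],
       [  0.        ,   0.        ,   1.        ]]), 'k1': 0.02367911695216554, 'rvec': array([ 2.05880693, -0.76982915,  0.42589236]), 'tvec': array([-0.35631111,  0.34274247,  1.11957542])}
wrist {'camera_matrix': array([[418.20703823,   0.        , 325.57355505],
       [  0.        , 418.20703823, 242.06160933],
       [  0.        ,   0.        ,   1.        ]]), 'k1': 0.027411415627156363, 'mount': array([[-1.15672723e-03, -9.71357021e-01, -2.37621969e-01,
         6.83018023e-02],
       [ 9.99999331e-01, -1.13002671e-03, -2.48575842e-04,
         4.81652337e-04],
       [-2.70632816e-05, -2.37622097e-01,  9.71357678e-01,
        -1.78353280e-01],
       [ 0.00000000e+00,  0.00000000e+00,  0.00000000e+00,
         1.00000000e+00]])}
```

View pics/scene0.png

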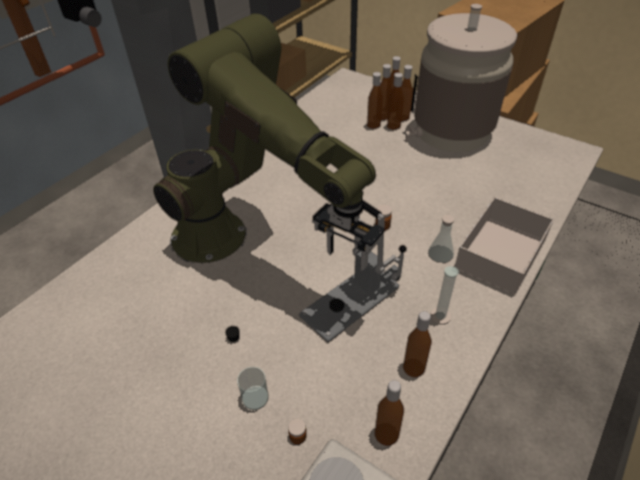

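View pics/side0.png

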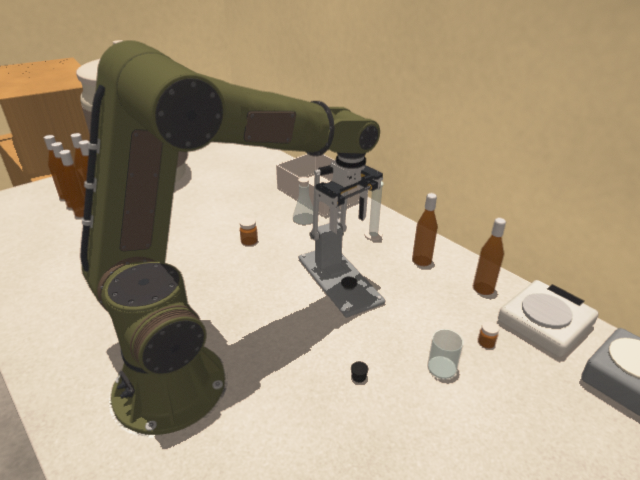

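View pics/wrist0.png

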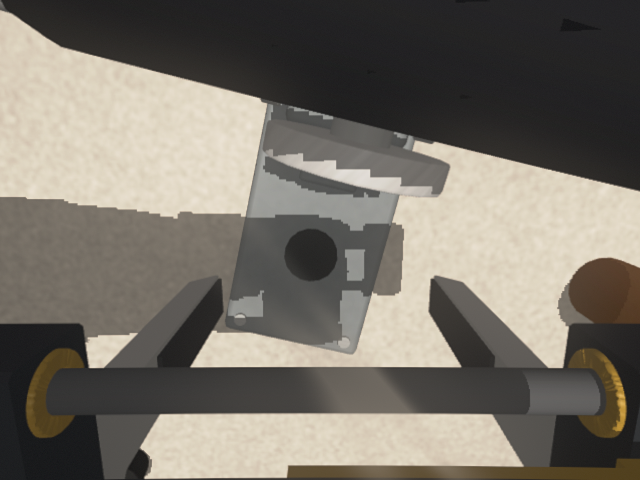

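```bash
cat > h.py <<'E'
import numpy as np, cv2
from station import get_obs, vision
from scipy.spatial.transform import Rotation as Ro
def cam(n,o=None):
    i=vision.camera_info(n);K=i["camera_matrix"];k=i["k1"]
    if n=="wrist":
        o=o or get_obs(); T=np.eye(4);T[:3,:3]=Ro.from_euler("xyz",o["eef_rot"]).as_matrix();T[:3,3]=o["ee_pos"]
        M=np.linalg.inv(T@i["mount"]);R=M[:3,:3];t=M[:3,3]
    else: R=cv2.Rodrigues(i["rvec"])[0];t=i["tvec"]
    return K,k,R,t
def proj(c,P):
    K,k,R,t=c
    return cv2.projectPoints(np.atleast_2d(np.array(P,float)),cv2.Rodrigues(R)[0],t,K,np.array([k,0,0,0.]))[0][:,0]
def ray(c,uv):
    K,k,R,t=c
    s=cv2.undistortPoints(np.array([[uv]],float),K,np.array([k,0,0,0.]))[0,0]
    return -R.T@t, R.T@np.array([s[0],s[1],1])
def plane(c,uv,z):
    o,d=ray(c,uv); return o+d*(z-o[2])/d[2]
def tri(cu):
    A=0;b=0
    for c,uv in cu:
        o,d=ray(c,uv);d=d/np.linalg.norm(d);P=np.eye(3)-np.outer(d,d);A=A+P;b=b+P@o
    return np.linalg.solve(A,b)
def shot(n,f,box=None,s=1):
    o=get_obs();im=vision.camera(n);cv2.imwrite(f"pics/{f}_full.png",im)
    if box: x0,y0,x1,y1=box;cv2.imwrite(f"pics/{f}.png",cv2.resize(im[y0:y1,x0:x1],None,fx=s,fy=s,interpolation=cv2.INTER_CUBIC))
    return im,cam(n,o)
E
python3 - <<'E'
from h import *
s=cam("scene");d=cam("side");w=cam("wrist")
print("pad wrist",plane(w,(310,255),.038))
print("jar lidtop side",plane(d,(249,222),.076),"bottom",plane(d,(249,240),0.0))
print("small", plane(d,(488,342),.0),plane(s,(297,438),0))
print("knob",tri([(s,(403,248))]) if 0 else plane(s,(403,248),.182))
print("pad scene",plane(s,(337,305),.038),"side",plane(d,(349,284),.038))
print("flask",plane(s,(441,252),0), "stop",plane(s,(232,336),0),"beaker",plane(s,(254,400),0))
p=plane(d,(249,230),.038); print(proj(s,p))
# base corners in wrist z=.018
for u in [(268,102),(227,326),(356,353),(398,195)]: print(plane(w,u,.018))
a=cv2.imread("pics/side0.png")[190:320,220:400];cv2.imwrite("pics/c1.png",cv2.resize(a,None,fx=4,fy=4,interpolation=cv2.INTER_CUBIC))
a=cv2.imread("pics/scene0.png")[200:350,280:480];cv2.imwrite("pics/c2.png",cv2.resize(a,None,fx=4,fy=4,interpolation=cv2.INTER_CUBIC))
E
```

```text
pad wrist [ 0.53669441 -0.02755995  0.038     ]
jar lidtop side [0.46531736 0.35844589 0.076     ] bottom [0.46616992 0.36972582 0.        ]
small [ 0.67156017 -0.40104016  0.        ] [ 0.6675162  -0.40147008  0.        ]
knob [0.64490767 0.14582086 0.182     ]
pad scene [ 0.5401548  -0.03078027  0.038     ] side [ 0.52818157 -0.03860885  0.038     ]
flask [0.68633958 0.36442893 0.        ] stop [ 0.33688247 -0.26336646  0.        ] beaker [ 0.51567323 -0.3816896   0.        ]
[[384.65559033 217.7290141 ]]
[0.5024502  0.09848406 0.018     ]
[ 0.45692944 -0.10249642  0.018     ]
[ 0.57910112 -0.13068296  0.018     ]
[0.61339303 0.02124388 0.018     ]
```

View pics/c1.png

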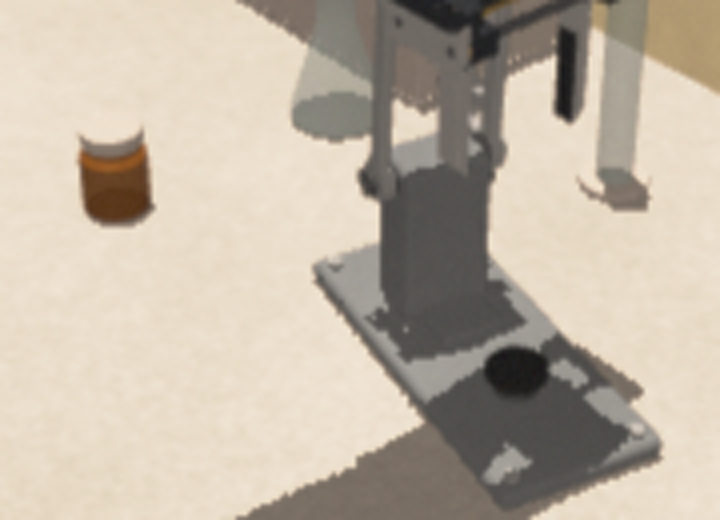

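View pics/c2.png

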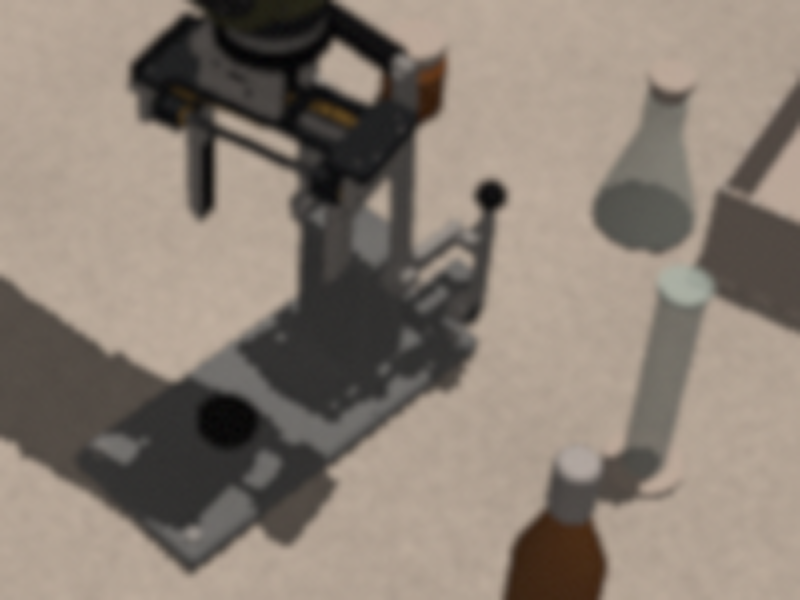

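```bash
python3 - <<'E'
from h import *
s=cam("scene");d=cam("side");w=cam("wrist")
for n,c,seed,thr in (("wrist",w,(310,255),45),("scene",s,(337,305),35),("side",d,(349,284),35)):
    im=cv2.imread(f"pics/{n}0.png");g=im.max(2)
    print(n,g[seed[1],seed[0]-40:seed[0]+40:4])
    m=(g<thr).astype(np.uint8)
    N,l,st,ce=cv2.connectedComponentsWithStats(m)
    i=l[seed[1],seed[0]];print(st[i],ce[i],plane(c,ce[i],.038))
# press candidates
E
```

```text
wrist [ 85  86  85  85  50  45  42  40  40  40  39  39  41  41  40  40  41  82
  81 153]
[ 287  230   50   50 1748] [313.28546911 252.71338673] [ 0.53952531 -0.02553346  0.038     ]
scene [ 84  83  83  69  50  51  51  50  31   9  10   8  43 104 113 112  91 102
 111  87]
[329 299  16  14 167] [336.13173653 305.11976048] [ 0.53830748 -0.03253211  0.038     ]
side [239 238 178 135 165 163 161  89  55  32  30  32  69 144 155  79 120 219
 234 234]
[342 278  14  10 117] [348.64957265 282.39316239] [ 0.53228452 -0.03289123  0.038     ]
```

{"api": "play_rows", "payload": {"moves": [{"claw": 1,"linear": [-30,-30,-10],"turn": [0,0,0]},{"claw": 1,"linear": [-30,-85,-20],"turn": [0,0,0]},{"claw": 1,"linear": [-30,-140,-30],"turn": [0,0,0]},{"claw": 1,"linear": [-10,-190,-40],"turn": [0,0,0]},{"claw": 1,"linear": [40,-200,-40],"turn": [0,0,0]},{"claw": 1,"linear": [95,-200,-40],"turn": [0,0,0]},{"claw": 1,"linear": [150,-190,-40],"turn": [0,0,0]},{"claw": 1,"linear": [200,-170,-40],"turn": [0,0,0]}]}}

```text
time_s: 1.15
ee_pos: [0.3796, 0.2021, 0.2455]
eef_rot: [3.142, -0.0, 1.572]
force: [1.5, -0.6, -0.2]
grip_width: 0.0939
```

{"api": "play_rows", "payload": {"moves": [{"claw": 1,"linear": [50,30,0],"turn": [0,0,0]},{"claw": 1,"linear": [95,60,0],"turn": [0,0,0]},{"claw": 1,"linear": [120,80,0],"turn": [0,0,0]},{"claw": 1,"linear": [120,80,0],"turn": [0,0,0]},{"claw": 1,"linear": [120,80,0],"turn": [0,0,0]}]}}

```text
time_s: 1.78
ee_pos: [0.4591, 0.3216, 0.2453]
eef_rot: [-3.141, -0.0, 1.572]
force: [0.3, -0.3, 0.1]
grip_width: 0.0939
```

```bash
python3 - <<'E'
from h import *
im,c=shot("wrist","w1")
hsv=cv2.cvtColor(im,cv2.COLOR_BGR2HSV)
print(get_obs()["ee_pos"])
p=proj(c,[.466,.36,.05])[0];print(p)
E
```

```text
[0.45912281 0.32147565 0.24570417]
[332.99043714 174.53083568]
```

View pics/w1_full.png

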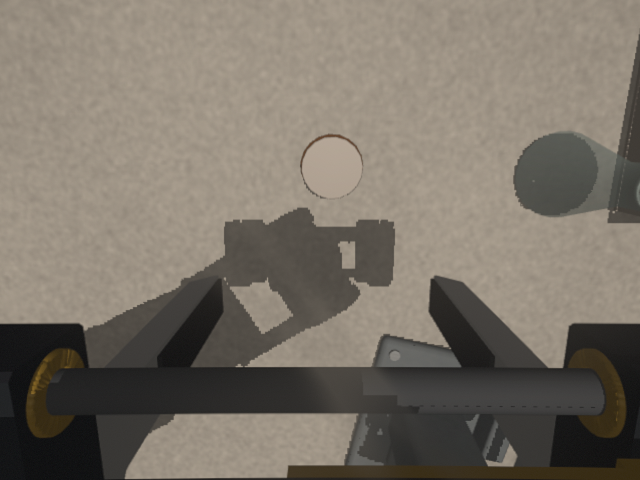

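```bash
python3 - <<'E'
from h import *
im=cv2.imread("pics/w1_full.png");c=cam("wrist")
g=cv2.cvtColor(im,cv2.COLOR_BGR2GRAY)[120:215,280:385]
ci=cv2.HoughCircles(cv2.medianBlur(g,3),cv2.HOUGH_GRADIENT,1,200,param1=60,param2=8,minRadius=27,maxRadius=35)
print(ci)
x,y,r=ci[0,0]; print(plane(c,(280+x,120+y),.076),plane(c,(332,167),.076))
print(get_obs()["ee_pos"],get_obs()["eef_rot"])
# press base far corner
print(plane(c,(385,336),.018))
E
```

```text
[[[50.5 46.5 30.2]]]
[0.46360682 0.36845138 0.076     ] [0.46483787 0.36804685 0.076     ]
[0.45912281 0.32147565 0.24570417] [ 3.14157480e+00 -2.85917049e-04  1.57129747e+00]
[0.52217417 0.18840519 0.018     ]
```

{"api": "play_rows", "payload": {"moves": [{"claw": 1,"linear": [46,5,50],"turn": [0,0,0.11]},{"claw": 1,"linear": [46,5,105],"turn": [0,0,0.22]},{"claw": 1,"linear": [46,5,160],"turn": [0,0,0.22]},{"claw": 1,"linear": [46,5,200],"turn": [0,0,0.22]},{"claw": 1,"linear": [46,5,228],"turn": [0,0,0.22]},{"claw": 1,"linear": [46,5,228],"turn": [0,0,0.22]},{"claw": 1,"linear": [46,5,228],"turn": [0,0,0.22]}]}}

```text
time_s: 2.7
ee_pos: [0.4647, 0.3677, 0.0195]
eef_rot: [3.14, -0.002, 1.351]
force: [-0.6, 0.7, 0.8]
grip_width: 0.0938
```

```bash
python3 - <<'E'
from h import *
im,c=shot("wrist","w2")
E
```

```text
(no output)
```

View pics/w2_full.png

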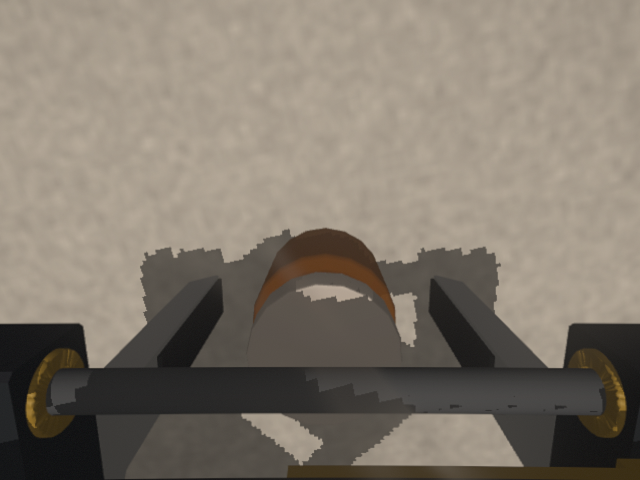

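{"api": "play_rows", "payload": {"force": 20, "moves": [{"claw": 1,"linear": [0,0,4],"turn": [0,0,0]},{"claw": 0.4,"linear": [0,0,4],"turn": [0,0,0]},{"claw": 0.4,"linear": [0,0,4],"turn": [0,0,0]},{"claw": 0.4,"linear": [0,0,4],"turn": [0,0,0]},{"claw": 0.4,"linear": [0,0,4],"turn": [0,0,0]},{"claw": 0.4,"linear": [0,0,4],"turn": [0,0,0]}]}}

```text
time_s: 3.5
ee_pos: [0.4648, 0.3678, 0.0156]
eef_rot: [3.14, -0.002, 1.351]
force: [-0.5, 0.7, 0.9]
grip_width: 0.0555
```

{"api": "play_rows", "payload": {"moves": [{"claw": 0.4,"linear": [0,0,-30],"turn": [0,0,0]},{"claw": 0.4,"linear": [0,0,-80],"turn": [0,0,0]},{"claw": 0.4,"linear": [-10,-5,-130],"turn": [0,0,0]},{"claw": 0.4,"linear": [-57,-33,-160],"turn": [0,0,0]},{"claw": 0.4,"linear": [-112,-52,-160],"turn": [0,0,0]},{"claw": 0.4,"linear": [-168,-50,-160],"turn": [0,0,0]},{"claw": 0.4,"linear": [-221,-38,-160],"turn": [0,0,0]},{"claw": 0.4,"linear": [-275,-26,-160],"turn": [0,0,0]}]}}

```text
time_s: 4.5
ee_pos: [0.3786, 0.1033, 0.175]
eef_rot: [3.14, -0.002, 1.352]
force: [1.8, -0.0, -2.3]
grip_width: 0.0558
```

{"api": "play_rows", "payload": {"moves": [{"claw": 0.4,"linear": [-51,13,0],"turn": [0,0,0]},{"claw": 0.4,"linear": [-105,25,0],"turn": [0,0,0]},{"claw": 0.4,"linear": [-159,37,0],"turn": [0,0,0]},{"claw": 0.4,"linear": [-205,58,0],"turn": [0,0,0]},{"claw": 0.4,"linear": [-221,102,0],"turn": [0,0,0]},{"claw": 0.4,"linear": [-222,143,0],"turn": [0,0,0]},{"claw": 0.4,"linear": [-201,186,0],"turn": [0,0,0]},{"claw": 0.4,"linear": [-201,186,0],"turn": [0,0,0]}]}}

```text
time_s: 5.5
ee_pos: [0.5179, -0.1327, 0.1738]
eef_rot: [3.141, -0.003, 1.353]
force: [-1.0, -0.4, -2.8]
grip_width: 0.0561
```

```bash
python3 - <<'E'
from h import *
im,c=shot("wrist","w3"); o=get_obs();print(o["ee_pos"],o["eef_rot"])
print(proj(c,[.54,-.0265,.038]))
E
```

```text
[ 0.51658859 -0.13294909  0.17395415] [ 3.14140421e+00 -2.40572894e-03  1.35269334e+00]
[[322.72087612  81.34957967]]
```

View pics/w3_full.png

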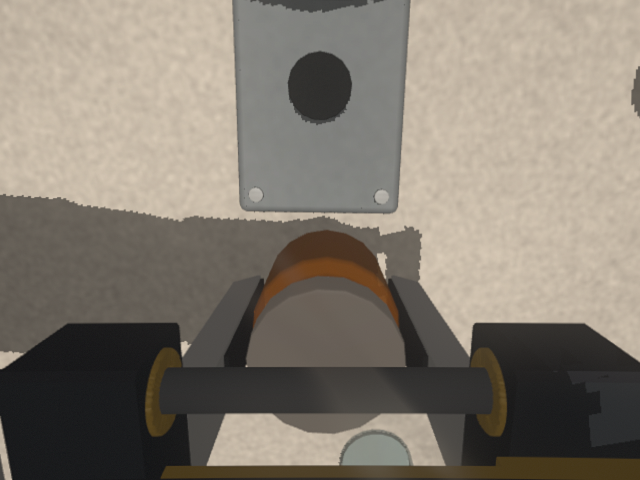

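```bash
python3 - <<'E'
from h import *
c=cam("wrist");o=get_obs();P=o["ee_pos"];R=Ro.from_euler("xyz",o["eef_rot"]).as_matrix()
im=cv2.imread("pics/w3_full.png");g=im.max(2)
m=(g<70).astype(np.uint8);m[130:]=0;m[:40]=0
N,l,st,ce=cv2.connectedComponentsWithStats(m);i=l[85,320];print(st[i],ce[i])
# edge pts
ys,xs=np.where(l==i)
top=[(x,ys[xs==x].min()) for x in range(xs.min(),xs.max()+1)]
top=[t for t in top if t[1]<=85]
pts=np.array([plane(c,(x,y),.038)[:2] for x,y in top])
from scipy.optimize import least_squares
f=least_squares(lambda q:np.hypot(pts[:,0]-q[0],pts[:,1]-q[1])-.023,[.54,-.026]);print("pad",f.x,abs(f.fun).max())
f=least_squares(lambda q:np.hypot(pts[:,0]-q[0],pts[:,1]-q[1])-q[2],[.54,-.026,.023]);print("pad free r",f.x,abs(f.fun).max())
# base edge yaw
for r in [((237,60),(241,200)),((407,60),(400,200))]:
    a,b=[plane(c,u,.018) for u in r];v=a-b;print("yaw",np.arctan2(v[1],v[0]),a,b)
# lid: predicted outline vs observed
th=np.linspace(0,2*np.pi,9)[:-1]
for off in (-.003,0,.003):
  L=[P+R@np.array([off+.0255*np.cos(t),.0255*np.sin(t),-.0604]) for t in th]
  print(off,proj(c,L).round(1).tolist())
E
python3 -c "
import cv2;a=cv2.imread('pics/w3_full.png')[210:440,220:430];cv2.imwrite('pics/c3.png',cv2.resize(a,None,fx=2.6,fy=2.6))"
```

```text
[ 288   52   64   69 3451] [319.41002608  86.0701246 ]
pad [ 0.53550181 -0.03026867] 0.0005341489825709429
pad free r [ 0.53564495 -0.02966132  0.02246861] 0.00041769797328480504
yaw 1.329538804849565 [0.48041916 0.00385503 0.018     ] [ 0.45558266 -0.09708586  0.018     ]
yaw 1.3461607623525584 [ 0.60325237 -0.02348718  0.018     ] [ 0.5800965  -0.12482937  0.018     ]
-0.003 [[324.0, 297.3], [383.4, 320.4], [405.5, 373.9], [380.1, 424.2], [324.3, 444.2], [268.4, 424.3], [242.8, 374.1], [264.7, 320.5]]
0 [[324.0, 287.8], [383.7, 311.2], [405.9, 365.2], [380.4, 416.0], [324.3, 436.2], [268.2, 416.2], [242.4, 365.4], [264.4, 311.3]]
0.003 [[324.0, 278.3], [384.0, 301.9], [406.3, 356.4], [380.6, 407.8], [324.3, 428.2], [267.9, 407.9], [241.9, 356.6], [264.0, 302.0]]
```

View pics/c3.png

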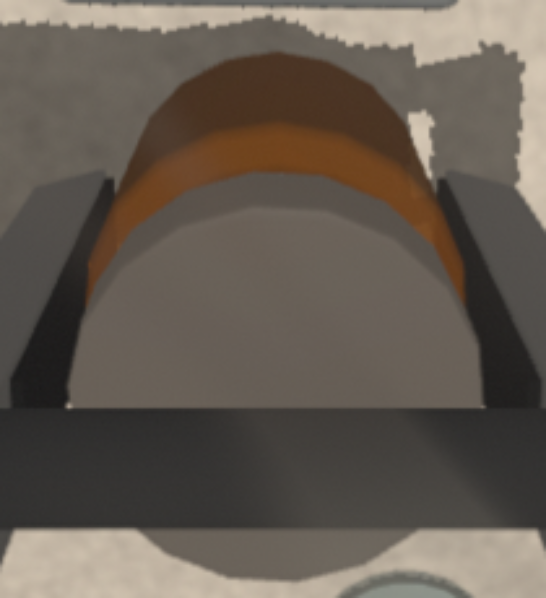

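{"api": "play_rows", "payload": {"moves": [{"claw": 0.4,"linear": [25,0,20],"turn": [0,0,0]},{"claw": 0.4,"linear": [45,0,50],"turn": [0,0,0]},{"claw": 0.4,"linear": [45,0,60],"turn": [0,0,0]},{"claw": 0.4,"linear": [45,0,60],"turn": [0,0,0]}]}}

```text
time_s: 6.05
ee_pos: [0.5258, -0.0894, 0.1142]
eef_rot: [-3.141, -0.002, 1.353]
force: [0.2, -0.4, -2.4]
grip_width: 0.0559
```

```bash
python3 - <<'E'
from h import *
im,c=shot("wrist","w4"); o=get_obs();print(o["ee_pos"],o["eef_rot"])
im,c=shot("scene","s4",(280,200,480,350),4)
im,c=shot("side","d4",(270,190,430,320),4)
E
```

```text
[ 0.52623838 -0.08960499  0.11485311] [ 3.14071711e+00 -2.22930898e-03  1.35222989e+00]
```

View pics/w4_full.png

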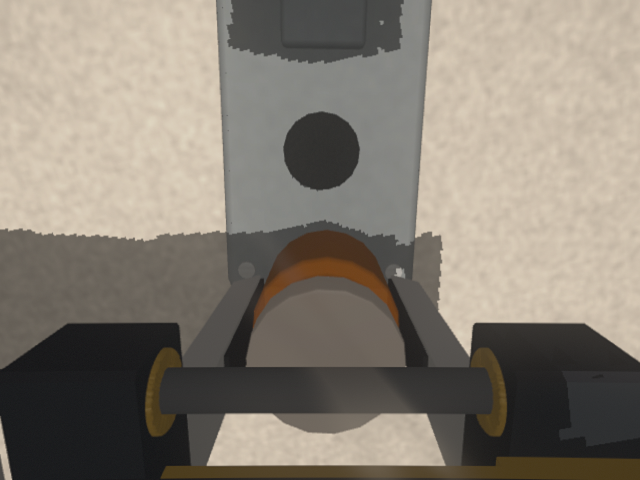

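View pics/s4.png

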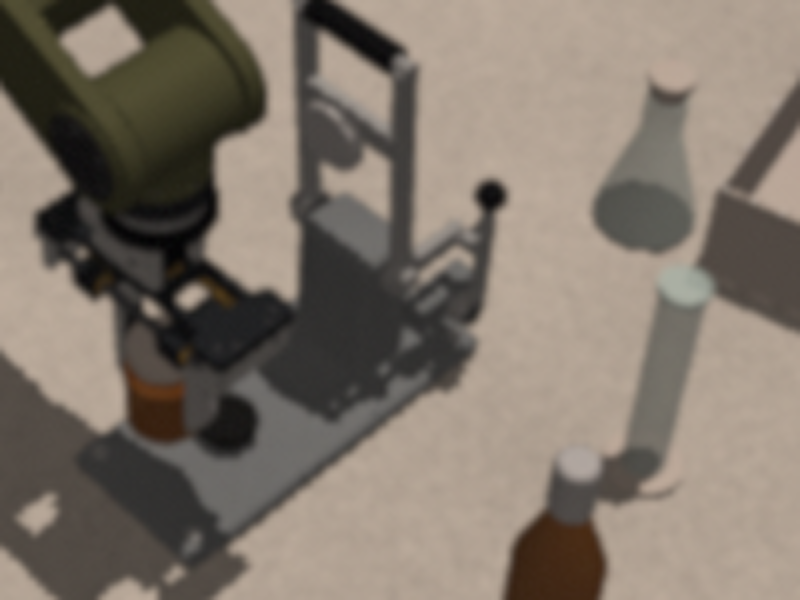

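View pics/d4.png

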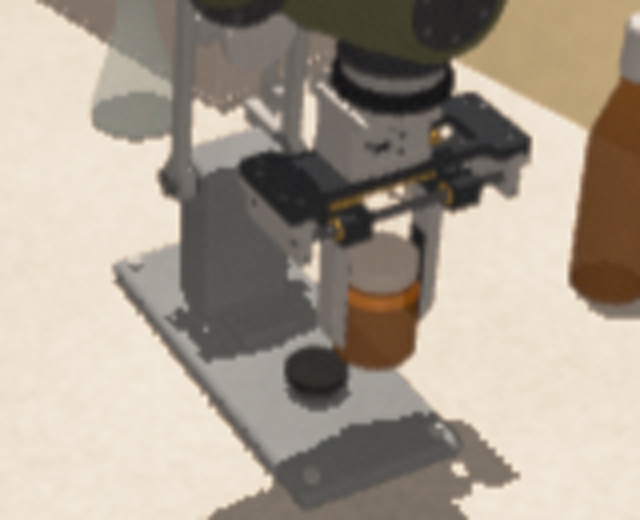

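```bash
cat > pad.py <<'E'
from h import *
from scipy.optimize import least_squares
c=cam("wrist");o=get_obs();P=o["ee_pos"];R=Ro.from_euler("xyz",o["eef_rot"]).as_matrix()
im=cv2.imread("pics/w4_full.png");g=im.max(2)
m=(g<70).astype(np.uint8);m[200:]=0;m[:90]=0
N,l,st,ce=cv2.connectedComponentsWithStats(m);i=l[150,320];print(st[i],ce[i])
cn=max(cv2.findContours((l==i).astype(np.uint8),0,cv2.CHAIN_APPROX_NONE)[0],key=len)[:,0]
pts=np.array([plane(c,u,.038)[:2] for u in cn if u[1]<165])
f=least_squares(lambda q:np.hypot(pts[:,0]-q[0],pts[:,1]-q[1])-q[2],[.54,-.026,.023]);print("pad",f.x,abs(f.fun).max())
t=R.T@(np.array([f.x[0],f.x[1],.038])-P);print("tool delta",t*1000)
v=[plane(c,u,.018) for u in [(219,20),(229,230),(431,20),(414,230)]]
for a,b in ((0,1),(2,3)): w=v[a]-v[b];print(np.arctan2(w[1],w[0]))
E
python3 pad.py
```

```text
[ 284  112   75   78 4551] [321.02021534 150.52669743]
pad [ 0.53803503 -0.02881906  0.02211158] 0.0005229822533236866
tool delta [61.66299737 -2.16633486 77.30332122]
1.3396056765094513
1.3245247874370856
```

{"api": "play_rows", "payload": {"moves": [{"claw": 0.4,"linear": [30,-1,0],"turn": [0,0,0]},{"claw": 0.4,"linear": [61,-3,0],"turn": [0,0,0]},{"claw": 0.4,"linear": [61,-3,15],"turn": [0,0,0]},{"claw": 0.4,"linear": [61,-3,35],"turn": [0,0,0]},{"claw": 0.4,"linear": [61,-3,50],"turn": [0,0,0]},{"claw": 0.4,"linear": [61,-3,55],"turn": [0,0,0]},{"claw": 0.4,"linear": [61,-3,55],"turn": [0,0,0]}]}}

```text
time_s: 7.08
ee_pos: [0.5371, -0.0296, 0.0604]
eef_rot: [3.14, -0.002, 1.352]
force: [0.4, 0.2, -3.4]
grip_width: 0.0557
```

```bash
python3 - <<'E'
from h import *
o=get_obs();print(o["ee_pos"],o["eef_rot"],o["force"])
im,c=shot("scene","s5",(280,220,440,340),5)
im,c=shot("side","d5",(290,200,430,305),5)
E
```

```text
[ 0.5370565  -0.02961935  0.0603587 ] [ 3.13993324e+00 -2.29117047e-03  1.35160746e+00] [ 0.37697506  0.18012323 -3.4486554 ]
```

View pics/s5.png

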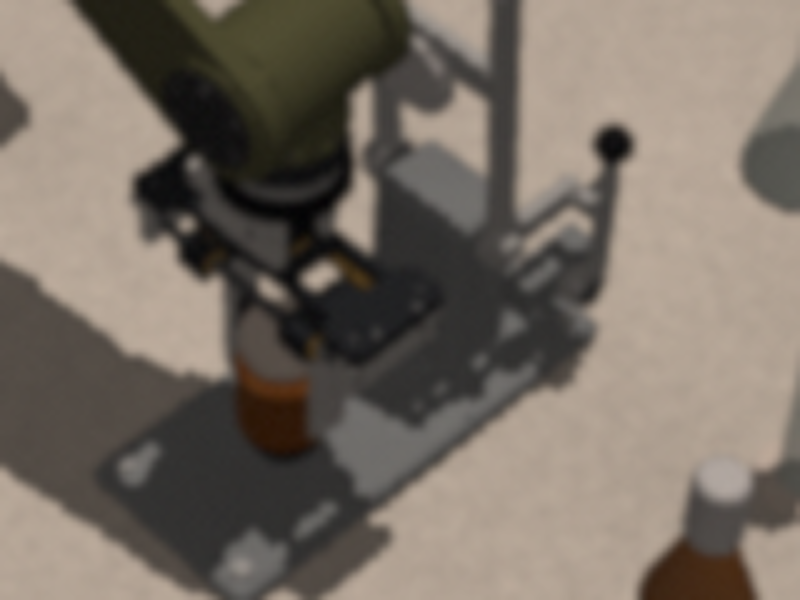

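View pics/d5.png

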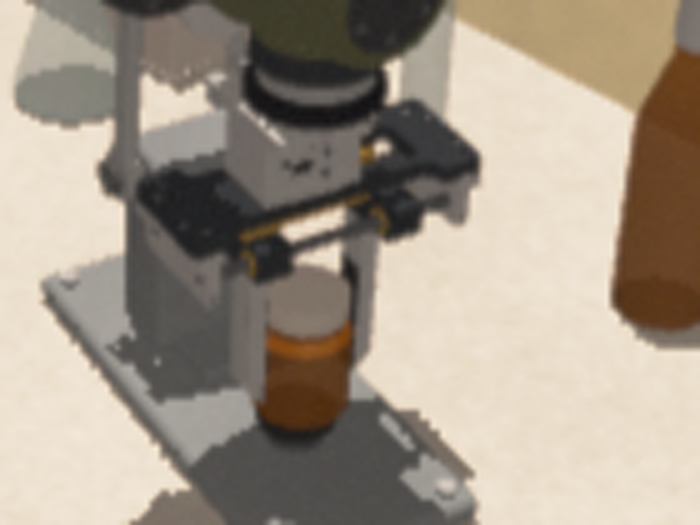

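```bash
python3 - <<'E'
from h import *
s=cam("scene");d=cam("side")
th=np.linspace(0,2*np.pi,60)
for p in [(.538,-.0288),(.5356,-.030),(.5405,-.0255)]:
    ring=[[p[0]+.023*np.cos(t),p[1]+.023*np.sin(t),.038] for t in th]
    for c in (s,d):
        q=proj(c,ring);print(p,q.min(0).round(1),q.max(0).round(1))
for n in ("scene","side"):
    im=cv2.imread(f"pics/{'s4' if n=='scene' else 'd4'}_full.png").max(2)
    y,x=(305,337) if n=="scene" else (283,349)
    print(im[y,x-14:x+15],im[y-14:y+15,x])
E
```

```text
(0.538, -0.0288) [328.8 298. ] [344.7 310.6]
(0.538, -0.0288) [341.  275.7] [357.3 286.1]
(0.5356, -0.03) [327.9 297.9] [343.8 310.5]
(0.5356, -0.03) [340.6 276.3] [357.  286.7]
(0.5405, -0.0255) [330.2 297.6] [346.1 310.2]
(0.5405, -0.0255) [340.8 274.8] [357.1 285.2]
[ 55  56  59  65  71  72  71  68  61  50  38  28  24  23  24  24  24  26
  25  26  37  68  96 108 112 111 111 112 111] [ 36  51  63  70  73  79  77  59  36  25  24  24  25  24  24  26  26  25
  22  19  22  34  53  78 100 107 109 108 109]
[167 167 165 165 165 157  79  51  53  52  52  54  50  52  50  50  52  49
  49  47  51  67 129 160 162 159 158 158 158] [103 104 117 154 163 164 156 109  60  52  50  51  50  49  50  52  49  46
  33  41  59  73  83 110 160 165 165 164 164]
```

{"api": "play_rows", "payload": {"moves": [{"claw": 0.4,"linear": [1,0,3],"turn": [0,0,0]},{"claw": 0.4,"linear": [1,0,6],"turn": [0,0,0]},{"claw": 0.4,"linear": [1,0,7],"turn": [0,0,0]},{"claw": 0.4,"linear": [1,0,7],"turn": [0,0,0]}]}}

```text
time_s: 7.68
ee_pos: [0.5376, -0.0285, 0.0538]
eef_rot: [3.139, -0.002, 1.352]
force: [-1.0, 0.7, -3.2]
grip_width: 0.0561
```

{"api": "play_rows", "payload": {"moves": [{"claw": 0.4,"linear": [0,0,1],"turn": [0,0,0]},{"claw": 0.4,"linear": [0,0,1],"turn": [0,0,0]},{"claw": 0.4,"linear": [0,0,1],"turn": [0,0,0]}]}}

```text
time_s: 8.05
ee_pos: [0.5377, -0.0285, 0.0536]
eef_rot: [3.139, -0.002, 1.352]
force: [-4.4, 0.0, 6.2]
grip_width: 0.056
```

{"api": "play_rows", "payload": {"moves": [{"claw": 0.4,"linear": [0,0,-0.5],"turn": [0,0,0]},{"claw": 0.62,"linear": [0,0,-0.5],"turn": [0,0,0]},{"claw": 0.7,"linear": [0,0,-0.5],"turn": [0,0,0]},{"claw": 0.9,"linear": [0,0,-0.5],"turn": [0,0,0]},{"claw": 0.9,"linear": [0,0,-0.5],"turn": [0,0,0]}]}}

```text
time_s: 8.68
ee_pos: [0.5378, -0.0285, 0.0541]
eef_rot: [3.138, -0.002, 1.352]
force: [-0.5, -0.2, -0.5]
grip_width: 0.0818
```

```bash
python3 - <<'E'
from h import *
o=get_obs();print(o["ee_pos"],o["eef_rot"],o["force"])
im,c=shot("side","d6",(290,200,430,305),5)
im,c=shot("wrist","w6")
E
```

```text
[ 0.53776284 -0.02850959  0.05409776] [ 3.13848998e+00 -2.43803999e-03  1.35184049e+00] [-0.51912082 -0.19297274 -0.4801568 ]
```

View pics/d6.png

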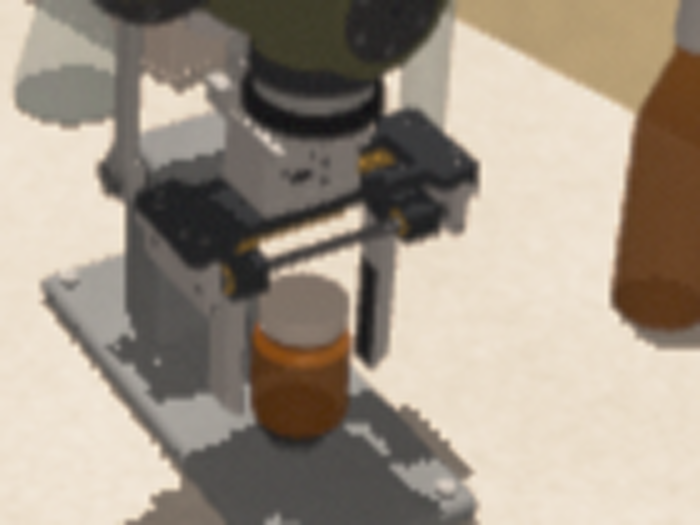

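View pics/w6_full.png

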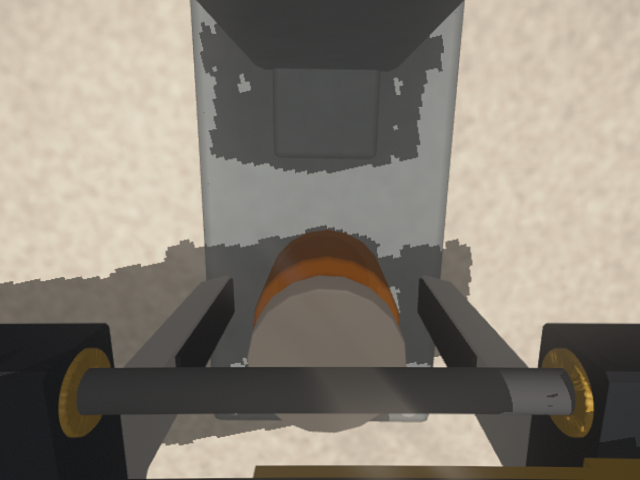

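```bash
python3 - <<'E'
from h import *
s=cam("scene");d=cam("side")
for z in (.30,.34,.38,.42,.45,.48,.52): print(z,proj(s,[.55,0,z])[0].round(),proj(d,[.55,0,z])[0].round())
for z in (.6,.7,.8): print(z,proj(d,[.1,0,z])[0].round(),proj(d,[0,0,z])[0].round())
E
```

```text
0.3 [347. 235.] [349. 194.]
0.34 [347. 224.] [350. 181.]
0.38 [348. 212.] [350. 166.]
0.42 [348. 199.] [351. 151.]
0.45 [348. 189.] [351. 140.]
0.48 [349. 179.] [352. 128.]
0.52 [349. 165.] [353. 111.]
0.6 [166. 124.] [107. 139.]
0.7 [155.  64.] [91. 75.]
0.8 [142.  -6.] [71.  0.]
```

{"api": "play_rows", "payload": {"moves": [{"claw": 0.95,"linear": [0,0,-20],"turn": [0,0,0]},{"claw": 0.95,"linear": [0,0,-60],"turn": [0,0,0]},{"claw": 0.95,"linear": [0,0,-110],"turn": [0,0,0]},{"claw": 0.95,"linear": [-20,0,-160],"turn": [0,0,0]},{"claw": 0.95,"linear": [-40,0,-220],"turn": [0,0,0]},{"claw": 0.95,"linear": [-40,0,-280],"turn": [0,0,0]},{"claw": 0.95,"linear": [-40,0,-340],"turn": [0,0,0]},{"claw": 0.95,"linear": [-40,0,-360],"turn": [0,0,0]}]}}

```text
time_s: 9.78
ee_pos: [0.5279, -0.0683, 0.4178]
eef_rot: [3.133, -0.003, 1.352]
force: [-0.7, 0.4, -0.7]
grip_width: 0.0892
```

```bash
python3 - <<'E'
from h import *
o=get_obs();print(o["qpos"],o["time_s"])
im,c=shot("side","d7")
im,c=shot("scene","s7")
E
```

```text
[-0.19860867  0.19514803  1.17050715  0.00237922  1.7675576   0.02092166] 9.775
```

View pics/d7_full.png

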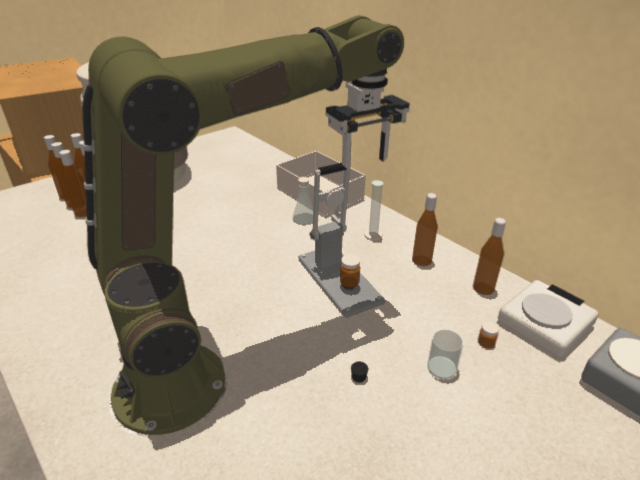

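View pics/s7_full.png

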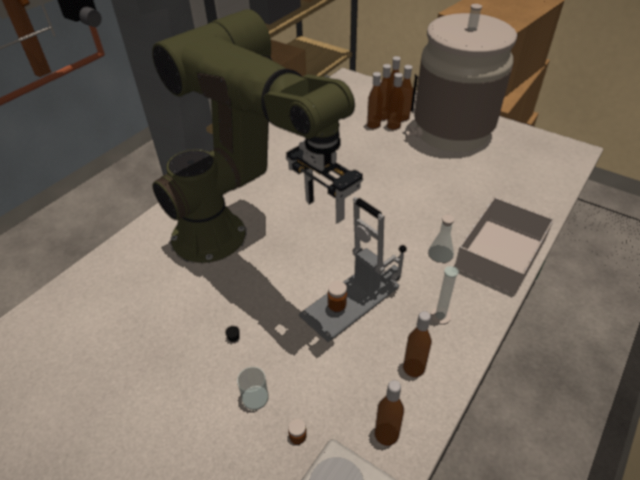

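{"api": "play_rows", "payload": {"moves": [{"claw": 0.7,"linear": [50,15,0],"turn": [0,0,0]},{"claw": 0.7,"linear": [100,30,0],"turn": [0,0,0]},{"claw": 0.7,"linear": [150,45,0],"turn": [0,0,0]},{"claw": 0.7,"linear": [195,60,0],"turn": [0,0,0]},{"claw": 0.7,"linear": [200,67,0],"turn": [0,0,0]},{"claw": 0.7,"linear": [200,67,0],"turn": [0,0,0]}]}}

```text
time_s: 10.62
ee_pos: [0.6371, 0.1122, 0.4153]
eef_rot: [3.137, -0.002, 1.352]
force: [-0.3, 0.7, 0.4]
grip_width: 0.0656
```

```bash
python3 - <<'E'
from h import *
im,c=shot("wrist","w8")
o=get_obs();print(o["ee_pos"],o["eef_rot"],proj(c,[.644,.143,.182]))
E
```

```text
[0.63680551 0.11166505 0.41616694] [ 3.13583489e+00 -1.95587065e-03  1.35121751e+00] [[323.95746729 178.93153492]]
```

View pics/w8_full.png

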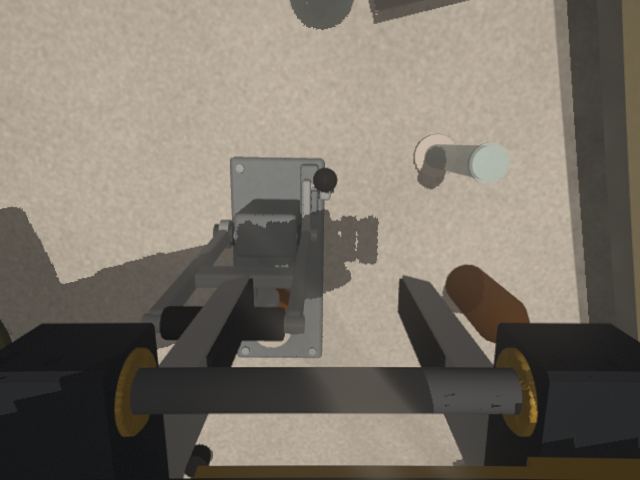

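{"api": "play_rows", "payload": {"force": 6, "moves": [{"claw": 0.55,"linear": [32,0,0],"turn": [0,0,0]},{"claw": 0.55,"linear": [32,0,50],"turn": [0,0,0]},{"claw": 0.55,"linear": [32,0,105],"turn": [0,0,0]},{"claw": 0.55,"linear": [32,0,160],"turn": [0,0,0]},{"claw": 0.55,"linear": [32,0,180],"turn": [0,0,0]},{"claw": 0.55,"linear": [32,0,180],"turn": [0,0,0]}]}}

```text
time_s: 11.42
ee_pos: [0.6441, 0.1418, 0.2354]
eef_rot: [3.138, -0.001, 1.35]
force: [0.3, -0.9, 0.4]
grip_width: 0.0519
```

```bash
python3 - <<'E'
from h import *
im,c=shot("wrist","w9")
o=get_obs();print(o["ee_pos"],o["eef_rot"],proj(c,[.644,.143,.182]))
im,c=shot("scene","s9",(320,150,480,270),5)
E
```

```text
[0.6447191  0.14206137 0.23710342] [ 3.13525687e+00 -2.09209911e-03  1.35016230e+00] [[323.79018601 259.97759162]]
```

View pics/w9_full.png

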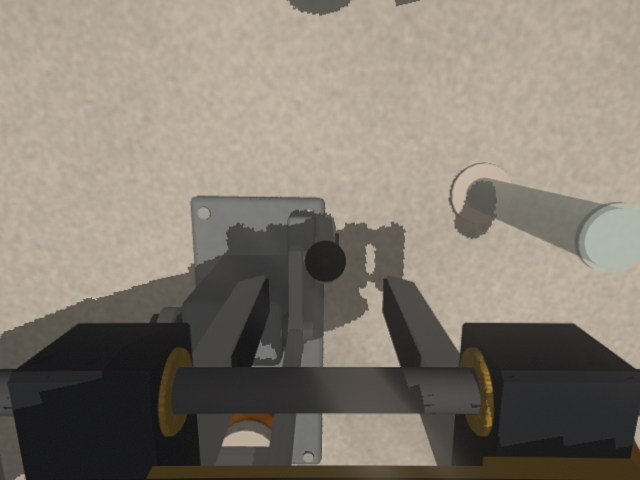

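View pics/s9.png

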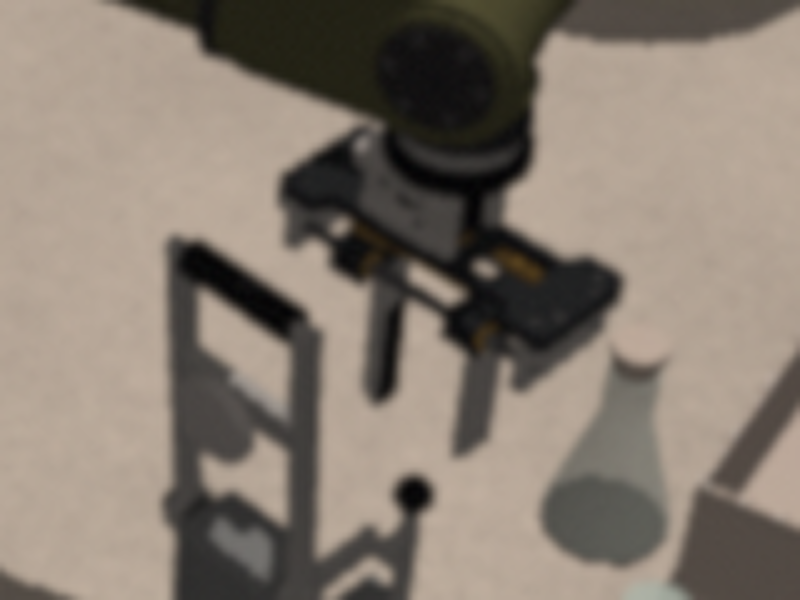

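{"api": "play_rows", "payload": {"force": 6, "moves": [{"claw": 0.55,"linear": [0,1,30],"turn": [0,0,0]},{"claw": 0.55,"linear": [0,1,60],"turn": [0,0,0]},{"claw": 0.55,"linear": [0,1,70],"turn": [0,0,0]},{"claw": 0.1,"linear": [0,1,70],"turn": [0,0,0]},{"claw": 0.1,"linear": [0,1,70],"turn": [0,0,0]},{"claw": 0.1,"linear": [0,1,70],"turn": [0,0,0]}]}}

```text
time_s: 12.28
ee_pos: [0.6464, 0.1425, 0.1692]
eef_rot: [3.134, -0.003, 1.35]
force: [-10.9, 3.1, 7.2]
grip_width: 0.0264
```

{"api": "play_rows", "payload": {"force": 6, "moves": [{"claw": 0.1,"linear": [10,0,2],"turn": [0,0,0]},{"claw": 0.1,"linear": [21,0,5],"turn": [0,0,0]},{"claw": 0.1,"linear": [31,0,10],"turn": [0,0,0]},{"claw": 0.1,"linear": [41,0,15],"turn": [0,0,0]},{"claw": 0.1,"linear": [50,0,21],"turn": [0,0,0]},{"claw": 0.1,"linear": [58,0,28],"turn": [0,0,0]},{"claw": 0.1,"linear": [66,0,36],"turn": [0,0,0]},{"claw": 0.1,"linear": [66,0,36],"turn": [0,0,0]}]}}

```text
time_s: 13.28
ee_pos: [0.6602, 0.2081, 0.133]
eef_rot: [3.136, -0.003, 1.352]
force: [-6.4, 2.8, -0.8]
grip_width: 0.0234
```

```bash
python3 - <<'E'
from h import *
o=get_obs();print(o["ee_pos"],o["eef_rot"],o["force"],o["grip_width"])
im,c=shot("scene","s10",(320,170,480,290),5)
E
```

```text
[0.66021687 0.20812648 0.13300257] [ 3.13642731 -0.00334111  1.3515426 ] [-6.42563373  2.81724427 -0.7704902 ] 0.02343587331060534
```

View pics/s10.png

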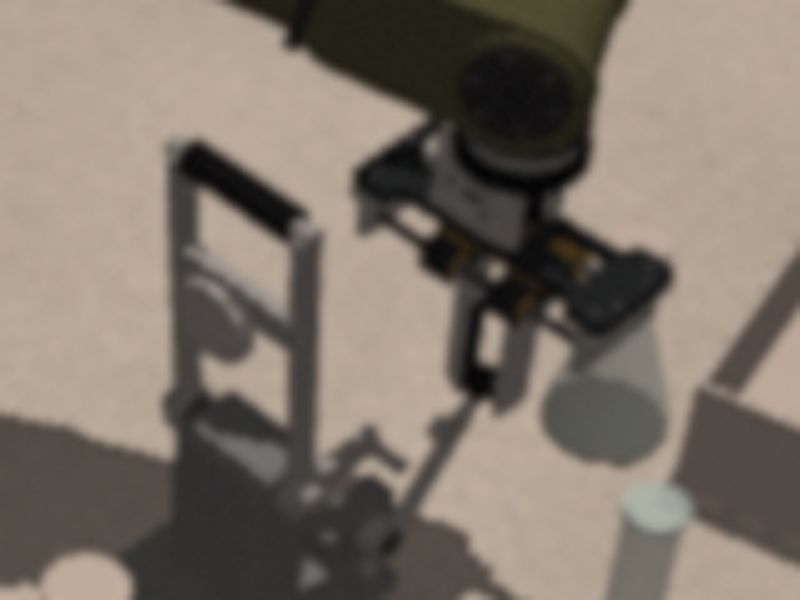

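{"api": "play_rows", "payload": {"moves": [{"claw": 0.5,"linear": [0,0,0],"turn": [0,0,0]},{"claw": 0.5,"linear": [0,0,0],"turn": [0,0,0]},{"claw": 0.5,"linear": [0,0,-20],"turn": [0,0,0]},{"claw": 0.5,"linear": [0,0,-75],"turn": [0,0,0]},{"claw": 0.5,"linear": [0,0,-135],"turn": [0,0,0]},{"claw": 0.5,"linear": [0,0,-195],"turn": [0,0,0]},{"claw": 0.5,"linear": [0,0,-250],"turn": [0,0,0]},{"claw": 0.5,"linear": [0,0,-300],"turn": [0,0,0]}]}}

```text
time_s: 14.32
ee_pos: [0.6574, 0.2069, 0.4376]
eef_rot: [3.134, -0.005, 1.351]
force: [-0.1, -0.6, 0.2]
grip_width: 0.0467
```

{"api": "play_rows", "payload": {"moves": [{"claw": 0.5,"linear": [0,0,0],"turn": [0,0,-0.18]},{"claw": 0.5,"linear": [0,0,0],"turn": [0,0,-0.36]},{"claw": 0.5,"linear": [0,0,0],"turn": [0,0,-0.54]},{"claw": 0.5,"linear": [0,0,0],"turn": [0,0,-0.72]},{"claw": 0.5,"linear": [0,0,0],"turn": [0,0,-0.9]},{"claw": 0.5,"linear": [-30,-10,0],"turn": [0,0,-1.08]},{"claw": 0.5,"linear": [-60,-30,0],"turn": [0,0,-1.26]},{"claw": 0.5,"linear": [-80,-40,0],"turn": [0,0,-1.4]}]}}

```text
time_s: 15.32
ee_pos: [0.5994, 0.1364, 0.4394]
eef_rot: [3.134, 0.01, 2.756]
force: [-0.8, -0.3, 0.2]
grip_width: 0.0469
```

```bash
python3 - <<'E'
from h import *
im,c=shot("wrist","w11")
o=get_obs();print(o["ee_pos"],o["eef_rot"],o["qpos"])
im,c=shot("scene","s11",(280,170,440,290),5)
E
```

```text
[0.59874819 0.13497127 0.44023964] [3.1339543  0.01087887 2.76144572] [ 1.61636933e-01  4.15808926e-01  8.35782341e-01  9.80346555e-04
  1.87674160e+00 -1.02875254e+00]
```

View pics/w11_full.png

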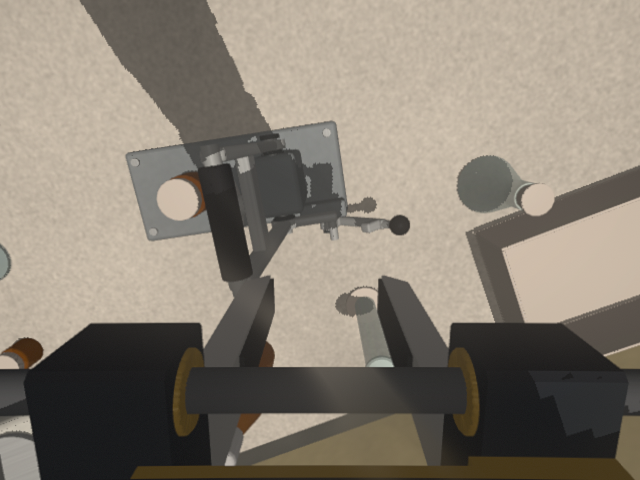

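View pics/s11.png

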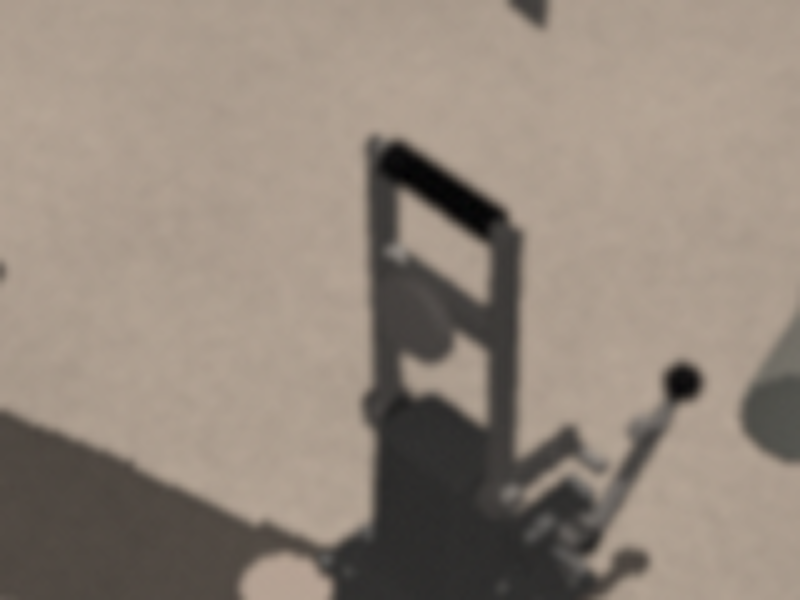

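```bash
cat > w.py <<'E'
from h import *
def totool(W,o=None):
    o=o or get_obs();R=Ro.from_euler("xyz",o["eef_rot"]).as_matrix()
    return (R.T@(np.array(W)-o["ee_pos"])*1000).round(1)
E
python3 - <<'E'
from w import *
c=cam("wrist");s=cam("scene")
a,b=plane(c,(216,167),.351),plane(c,(237,278),.351)
print(a,b,(a+b)/2, np.arctan2(*(b-a)[[1,0]]))
print("scene",plane(s,(280+448/5,170+190/5),.34))
H=[.563,.079]
M=(a+b)/2
print(totool([M[0],M[1],.44]),totool([.563,.079,.44]))
print("jar",plane(c,(181,200),.114))
E
```

```text
[0.52712831 0.09229641 0.351     ] [0.59853546 0.07284615 0.351     ] [0.56283189 0.08257128 0.351     ] -0.2659337137455716
scene [0.56581993 0.08116777 0.34      ]
[ 13.7 -63.5  -0.6] [ 12.2 -66.7  -0.6]
jar [ 0.5399293  -0.02518021  0.114     ]
```

{"api": "play_rows", "payload": {"moves": [{"claw": 0.65,"linear": [7,-32,0],"turn": [0,0,-0.08]},{"claw": 0.65,"linear": [13,-65,0],"turn": [0,0,-0.155]},{"claw": 0.65,"linear": [13,-65,0],"turn": [0,0,-0.155]},{"claw": 0.65,"linear": [13,-65,25],"turn": [0,0,-0.155]},{"claw": 0.65,"linear": [13,-65,45],"turn": [0,0,-0.155]},{"claw": 0.65,"linear": [13,-65,45],"turn": [0,0,-0.155]}]}}

```text
time_s: 16.18
ee_pos: [0.5638, 0.0819, 0.3935]
eef_rot: [3.136, 0.009, 2.905]
force: [-0.4, 0.1, 0.4]
grip_width: 0.0613
```

```bash
python3 - <<'E'
from w import *
im,c=shot("wrist","w12")
o=get_obs();print(o["ee_pos"],o["eef_rot"])
im,c=shot("side","d12",(280,130,440,250),5)
E
```

```text
[0.56391266 0.08173628 0.39479549] [3.13543645 0.01115746 2.90533   ]
```

View pics/w12_full.png

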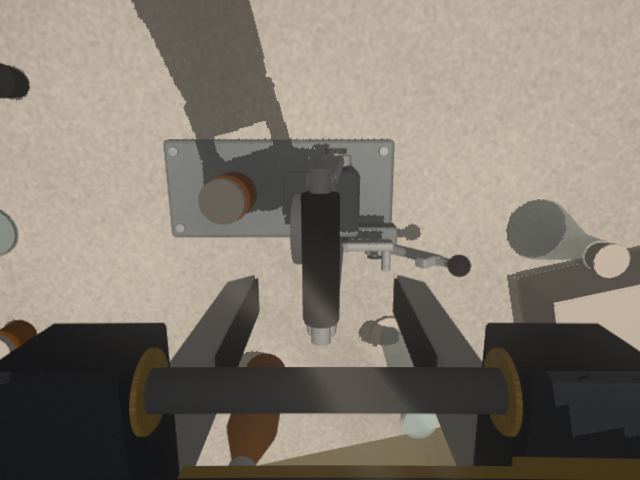

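View pics/d12.png

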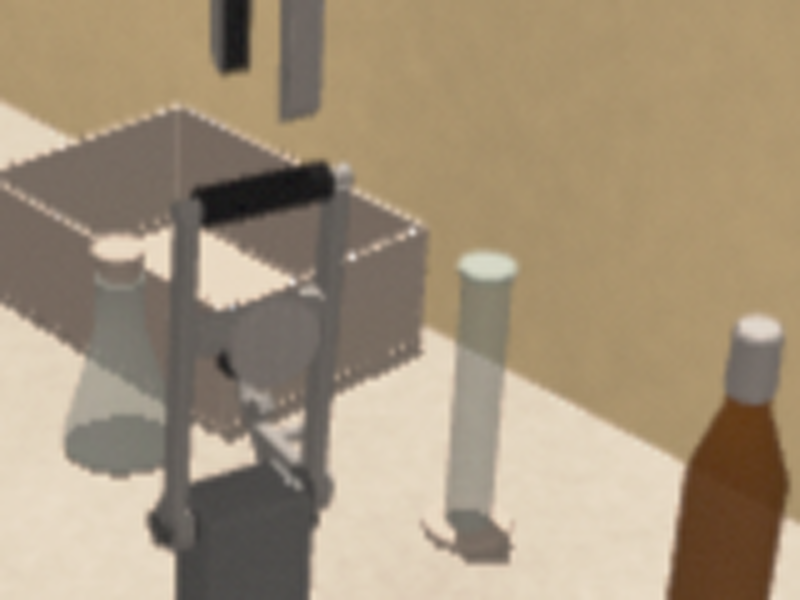

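```bash
python3 - <<'E'
from w import *
c=cam("wrist");a,b=plane(c,(320,192),.351),plane(c,(321,327),.351);print(a,b);M=(a+b)/2;print(M,totool([M[0],M[1],.351]))
E
```

```text
[0.52386777 0.08830792 0.351     ] [0.59986725 0.07028881 0.351     ]
[0.56186751 0.07929837 0.351     ] [ 2.  -3.  44.4]
```

{"api": "play_rows", "payload": {"force": 30, "moves": [{"claw": 0.65,"linear": [2,-3,20],"turn": [0,0,0]},{"claw": 0.65,"linear": [2,-3,50],"turn": [0,0,0]},{"claw": 0.65,"linear": [2,-3,73],"turn": [0,0,0]},{"claw": 0.65,"linear": [2,-3,73],"turn": [0,0,0]},{"claw": 0.1,"linear": [2,-3,73],"turn": [0,0,0]},{"claw": 0.1,"linear": [2,-3,73],"turn": [0,0,0]},{"claw": 0.1,"linear": [2,-3,73],"turn": [0,0,0]},{"claw": 0.1,"linear": [2,-3,73],"turn": [0,0,0]}]}}

```text
time_s: 17.27
ee_pos: [0.5623, 0.0794, 0.3226]
eef_rot: [3.135, 0.013, 2.906]
force: [-0.7, 0.4, -0.2]
grip_width: 0.0243
```

{"api": "play_rows", "payload": {"moves": [{"claw": 0.1,"linear": [0,-20,2.5],"turn": [0,0,0]},{"claw": 0.1,"linear": [0,-40,7],"turn": [0,0,0]},{"claw": 0.1,"linear": [0,-60,13.5],"turn": [0,0,0]},{"claw": 0.1,"linear": [0,-78.5,22],"turn": [0,0,0]},{"claw": 0.1,"linear": [0,-96,32],"turn": [0,0,0]},{"claw": 0.1,"linear": [0,-113,44],"turn": [0,0,0]},{"claw": 0.1,"linear": [0,-128,57],"turn": [0,0,0]},{"claw": 0.1,"linear": [0,-142,72],"turn": [0,0,0]}]}}

```text
time_s: 18.27
ee_pos: [0.5298, -0.0583, 0.2499]
eef_rot: [3.133, 0.013, 2.906]
force: [-1.7, 7.5, 4.3]
grip_width: 0.0213
```

```bash
python3 - <<'E'
from w import *
im,c=shot("side","d13",(270,130,430,310),4)
o=get_obs();print(o["ee_pos"],o["eef_rot"],o["force"],o["moment"])
E
```

```text
[ 0.52930336 -0.05980339  0.24798457] [3.13459476 0.01119561 2.90507284] [-0.01241393  0.47108382  0.53596423] [ 0.53360501 -0.29286693  0.08085868]
```

View pics/d13_full.png

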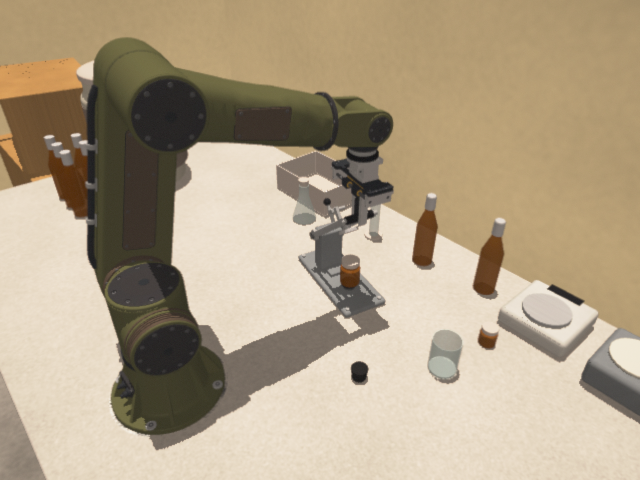

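{"api": "play_rows", "payload": {"moves": [{"claw": 0.1,"linear": [0,-12,15],"turn": [0,0,0]},{"claw": 0.1,"linear": [0,-23,32],"turn": [0,0,0]},{"claw": 0.1,"linear": [0,-32,50],"turn": [0,0,0]},{"claw": 0.1,"linear": [0,-39,69],"turn": [0,0,0]},{"claw": 0.1,"linear": [0,-44,88],"turn": [0,0,0]},{"claw": 0.1,"linear": [0,-46,98],"turn": [0,0,0]},{"claw": 0.1,"linear": [0,-47,108],"turn": [0,0,0]},{"claw": 0.1,"linear": [0,-47,112],"turn": [0,0,0]}]}}

```text
time_s: 19.32
ee_pos: [0.5192, -0.1052, 0.1359]
eef_rot: [3.135, 0.01, 2.905]
force: [-7.9, -1.1, 8.4]
grip_width: 0.0215
```

```bash
python3 - <<'E'
from w import *
im,c=shot("side","d14",(290,190,430,310),5)
im,c=shot("scene","s14",(270,200,430,320),5)
o=get_obs();print(o["ee_pos"],o["eef_rot"],o["force"],o["moment"])
E
```

```text
[ 0.51913843 -0.10512992  0.13590337] [3.13498366 0.0097995  2.90493136] [-7.23482705  0.18628092  7.62593893] [ 0.38480428  1.30049795 -0.02415753]
```

View pics/d14.png

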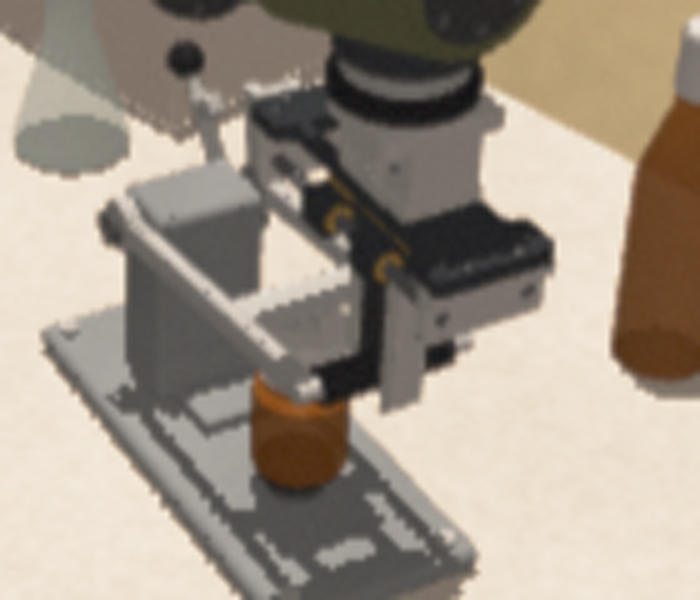

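View pics/s14.png

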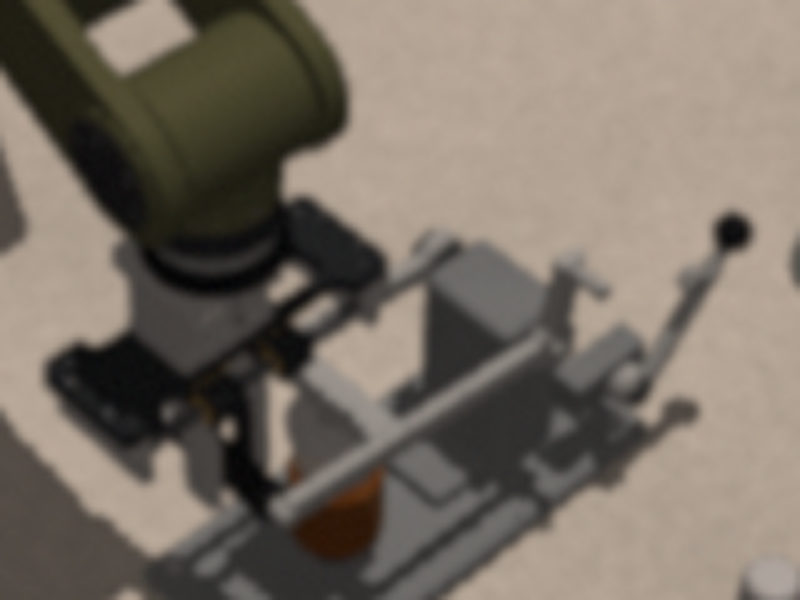

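{"api": "play_rows", "payload": {"force": 50, "moves": [{"claw": 0.05,"linear": [1,0,3],"turn": [0,0,0]},{"claw": 0.05,"linear": [1,0,6],"turn": [0,0,0]},{"claw": 0.05,"linear": [1,0,8],"turn": [0,0,0]},{"claw": 0.05,"linear": [1,0,10],"turn": [0,0,0]},{"claw": 0.05,"linear": [1,0,10],"turn": [0,0,0]}]}}

```text
time_s: 20.05
ee_pos: [0.5189, -0.1057, 0.1272]
eef_rot: [3.136, 0.012, 2.905]
force: [-2.4, -4.0, 8.8]
grip_width: 0.0203
```

{"api": "play_rows", "payload": {"moves": [{"claw": 0.05,"linear": [0,0,2],"turn": [0,0,0]},{"claw": 0.05,"linear": [0,0,4],"turn": [0,0,0]},{"claw": 0.05,"linear": [0,0,4],"turn": [0,0,0]}]}}

```text
time_s: 20.42
ee_pos: [0.519, -0.1059, 0.1243]
eef_rot: [3.136, 0.013, 2.904]
force: [-6.1, -0.5, 11.0]
grip_width: 0.0208
```

{"api": "play_rows", "payload": {"moves": [{"claw": 0.05,"linear": [0,0,2],"turn": [0,0,0]},{"claw": 0.05,"linear": [0,0,4],"turn": [0,0,0]},{"claw": 0.05,"linear": [0,0,4],"turn": [0,0,0]}]}}

```text
time_s: 20.8
ee_pos: [0.519, -0.1061, 0.1214]
eef_rot: [3.137, 0.013, 2.904]
force: [-6.6, 0.7, 10.6]
grip_width: 0.0207
```

{"api": "play_rows", "payload": {"moves": [{"claw": 0.05,"linear": [0,0,2],"turn": [0,0,0]},{"claw": 0.05,"linear": [0,0,3],"turn": [0,0,0]},{"claw": 0.05,"linear": [0,0,3],"turn": [0,0,0]}]}}

```text
time_s: 21.18
ee_pos: [0.519, -0.1061, 0.1197]
eef_rot: [3.137, 0.013, 2.904]
force: [-7.7, 1.0, 12.0]
grip_width: 0.0208
```

{"api": "play_rows", "payload": {"moves": [{"claw": 0.05,"linear": [0,0,2],"turn": [0,0,0]},{"claw": 0.05,"linear": [0,0,3],"turn": [0,0,0]},{"claw": 0.05,"linear": [0,0,3],"turn": [0,0,0]}]}}

```text
time_s: 21.55
ee_pos: [0.519, -0.1062, 0.1179]
eef_rot: [3.137, 0.013, 2.904]
force: [-7.3, 2.1, 10.7]
grip_width: 0.0208
```

{"api": "play_rows", "payload": {"moves": [{"claw": 0.05,"linear": [0,0,2],"turn": [0,0,0]},{"claw": 0.05,"linear": [0,0,3],"turn": [0,0,0]},{"claw": 0.05,"linear": [0,0,3],"turn": [0,0,0]}]}}

```text
time_s: 21.92
ee_pos: [0.519, -0.1062, 0.1161]
eef_rot: [3.137, 0.014, 2.904]
force: [-7.3, 1.7, 11.2]
grip_width: 0.021
```

{"api": "play_rows", "payload": {"moves": [{"claw": 0.05,"linear": [0,0,2],"turn": [0,0,0]},{"claw": 0.05,"linear": [0,0,3],"turn": [0,0,0]},{"claw": 0.05,"linear": [0,0,3],"turn": [0,0,0]}]}}

```text
time_s: 22.3
ee_pos: [0.519, -0.1062, 0.1144]
eef_rot: [3.137, 0.014, 2.904]
force: [-7.7, 2.3, 12.4]
grip_width: 0.021
```

```bash
python3 - <<'E'
from w import *
im,c=shot("side","d15",(290,190,430,310),5)
o=get_obs();print(o["ee_pos"],o["force"],o["moment"])
E
```

```text
[ 0.51901214 -0.1061838   0.11437922] [-8.23373112  2.02542836 12.87378193] [ 0.69251213  1.28710897 -0.02806392]
```

View pics/d15.png

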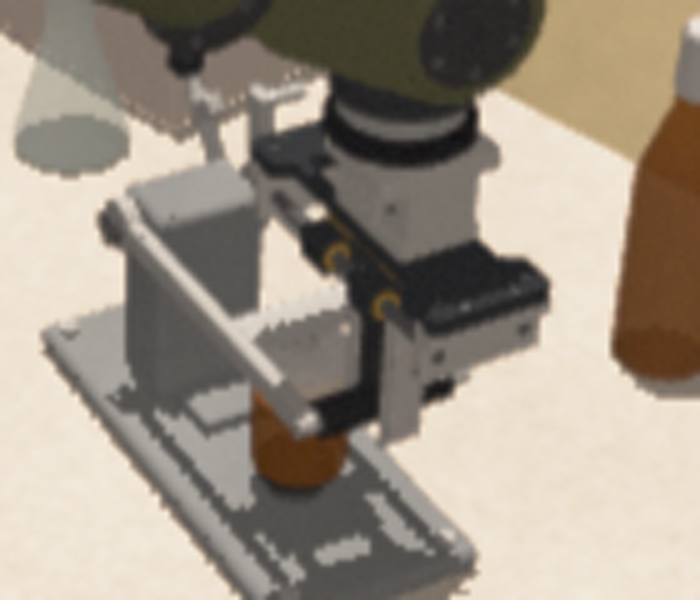

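```bash
python3 - <<'E'
from w import *
d=cam("side");t=1.345;ex=np.array([np.cos(t),np.sin(t),0]);ey=np.array([-np.sin(t),np.cos(t),0]);o=np.array([.538,-.029,0])
for z in (.125,.13,.135,.14,.145):
  print(z,[((proj(d,o+ex*x+ey*y+[0,0,z])[0]-[290,190])*5).round() for x,y in ((-80,39e-3*1000),(-80,-39),(-80,50)) for x,y in [(x/1000,y/1000)]])
E
```

```text
0.125 [array([317., 434.]), array([444., 390.]), array([299., 440.])]
0.13 [array([318., 426.]), array([445., 383.]), array([299., 432.])]
0.135 [array([318., 418.]), array([445., 375.]), array([300., 425.])]
0.14 [array([318., 411.]), array([446., 368.]), array([300., 417.])]
0.145 [array([319., 403.]), array([447., 360.]), array([300., 409.])]
```

{"api": "play_rows", "payload": {"moves": [{"claw": 0.05,"linear": [0,0,2],"turn": [0,0,0]},{"claw": 0.05,"linear": [0,0,3],"turn": [0,0,0]},{"claw": 0.05,"linear": [0,0,3],"turn": [0,0,0]}]}}

```text
time_s: 22.72
ee_pos: [0.5191, -0.1062, 0.1139]
eef_rot: [3.137, 0.015, 2.904]
force: [-15.7, 3.9, 27.4]
grip_width: 0.0207
```

{"api": "play_rows", "payload": {"moves": [{"claw": 0.05,"linear": [0,0,2],"turn": [0,0,0]},{"claw": 0.05,"linear": [0,0,3],"turn": [0,0,0]},{"claw": 0.05,"linear": [0,0,3],"turn": [0,0,0]}]}}

```text
time_s: 23.1
ee_pos: [0.5192, -0.1063, 0.1138]
eef_rot: [3.137, 0.016, 2.904]
force: [-17.9, 4.7, 31.5]
grip_width: 0.0207
```

```bash
python3 - <<'E'
from w import *
im,c=shot("side","d16",(290,190,430,310),5)
im,c=shot("scene","s16",(270,200,430,320),5)
for i in range(6): vision.camera("side")
o=get_obs();print(o["time_s"],o["ee_pos"],o["force"],o["joint_vel"].round(4),o["grip_width"])
E
```

```text
23.5 [ 0.51919279 -0.10627499  0.11387011] [-17.54804853   4.23521057  31.99540871] [ 0.0017  0.0006 -0.0007 -0.0004  0.0018 -0.0006] 0.021112186354689
```

View pics/d16.png

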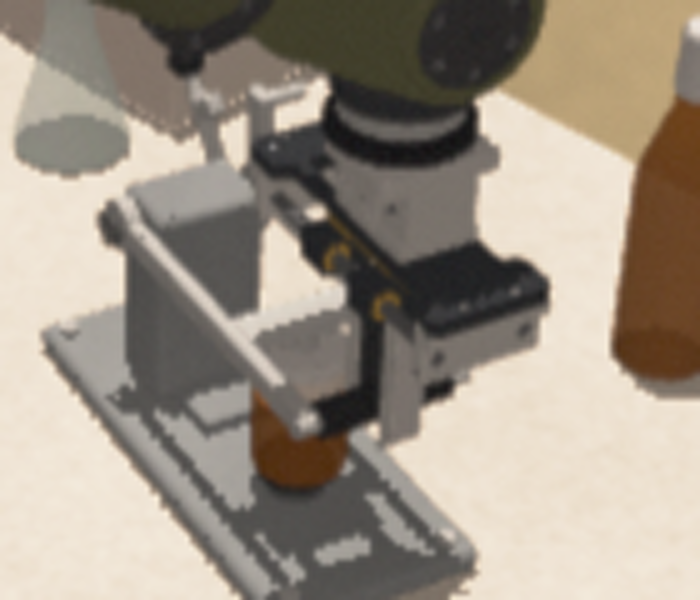

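View pics/s16.png

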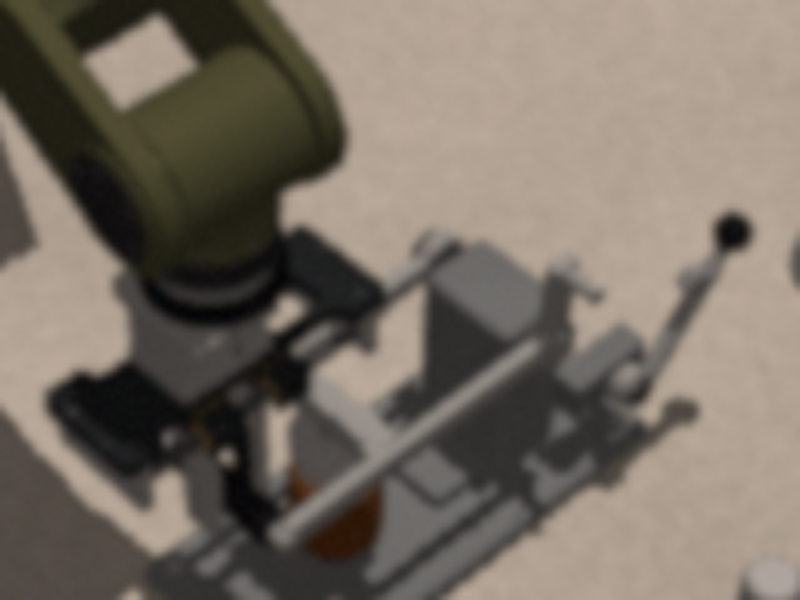

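```bash
python3 -c "
from station import hand_in
print(hand_in())"
```

```text
the job is handed in; nothing more can be done
None
```

The job is handed in at about 23.5 s of the 72 s allowed, with the gripper still holding the lever down on the lid. The hand-in reports no verdict.

**What I did**
- I stood the jar on the pedestal and released it with the lever still hooked.
- I flipped the catch back to roughly 0.7 rad, judged from the knob's travel and the pictures.
- I gripped the handle and swung the lever down. The push stayed at 11–13 N while the lid moved, then rose to about 32 N with the handle no longer moving, so I take the lid to be home.

**Last checks**
- The lever looks level and the jar stands upright, looking centred in the side view. The catch is off its pin.
- The push held steady at about 32 N over the last 0.4 s.
- The flask looked undisturbed in the last close-ups. The beaker, small jar and stopper were outside those crops; I last saw them in place with the lever partway down.

**What disagreed**
- **Pad position:** the camera estimates differed by up to about 5 mm. I used about (0.538, -0.029) m, which fitted the close wrist view and the side view.
- **Sideways force:** about 18 N along the handle bar remained at the end. I left it because it was steady.

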